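# Unpack the little cacti into their cachepots

### The arm

A 6-joint arm with a two-finger parallel gripper is mounted at the origin on a cart in front of the work surface, level with it; the furniture and walls round the work are solid. World frame = base frame: x ahead of the robot, y to its left, z up, the work surface at z = 0. Lengths are in m, angles in rad, forces in N, time in s.
With the tool pointing down it reaches from about 0.375 to 0.975 m from the base axis. Payload 3.8 kg.
Tool frame: the origin (TCP) lies between the finger pads; the fingertips stand 17 mm ahead of it and the grasp point (between the pads) lies 2 mm behind it; z points along the fingers, y is the line along which they close (so a half turn about z gives the same grasp; the last joint's range is limited). The gripper opens to 85 mm and grips with 20 to 120 N. Pads are 22 mm wide; open, the fingers measure 114 mm over their backs; the gripper's body (76 mm by 85 mm) begins 54 mm behind the grasp point. The pads swing forward as they close: fully open they stand 13 mm farther back than shut.
Start: joints at [-1.384, 0.264, 1.604, -0, 1.274, -0.037], TCP at [0.15, -0.658, 0.248] pointing down, gripper open.
Joint ranges: [-2.63, 2.63], [-0.94, 2.18], [0.31, 2.57], [-1.31, 4.45], [0, 2.66], [-2.55, 2.55]. Speed limits (rad/s): [2.57, 2.57, 3.14, 3.14, 3.14, 3.14].

### API

Orientations are given as a rotation vector (axis times angle).
In Python, from workcell import bot gives the robot as it stands.
- The arm moves only by the tool play_rows, never from a script. Its argument "steps" is one flat list of numbers, 4 for each row, row after row: the shift along the tool's x, y, z in m, then the turn about the tool's z in rad. A call has 1 to 10 rows; each row is the pose to reach, as a shift and turn from the pose commanded when the call began, along the tool's axes at that moment; what a row does not reach only later rows make up. A row lasts 1/8 s, in which the tool goes at most 62.5 mm and 10.7 degrees, less where a joint would pass 70% of its speed; a pose out of reach is approached as far as the arm can. A call with a gripper value outside its range is refused whole. "jaw" is the closure in counts, from 0 (fully open) to 255 (shut), set as the call begins (left out, the last holds). The fingers move at their own pace and stop on an object; "grip_force" is the grip in N (left out, the last holds). Time passes only in rows, so rows that repeat a pose let the fingers close. It gives the time, the measured TCP pose, the force, the opening and the grip force at its end, in the units of the state.
- bot.read_state(): the state, without advancing time (a new reading comes with each control period).
- bot.read_camera(name): name is "scene" or "top"; returns a dict with "pixels" (420x560x3 uint8, blue, green, red), "mtx" (3x3 intrinsics, pixels), "R" (3x3) and "t" (3): a world point X has camera coordinates R X + t. Camera axes: x right, y down, z forward; pixel columns grow to the right and rows downward; lengths in m; the calibration is good to about 2 mm. A picture is of the moment at which its call begins. There is no depth.
- bot.finish_job(): hands the job in; it is judged then, once.
The state is a dict: "time": time; "q": joint angles; "joint_vel": joint speeds; "joint_torque": joint torques, N m; "tool_pos": TCP position; "tcp_rot": TCP orientation; "wrist_force": force on the tool from outside, world axes, zero at the start; "torque": the same for the moment, N m; "width": opening from 0.0 (shut) to 1.0 (fully open); "grip_force": force on a finger pad.
Only numpy, scipy, OpenCV 4.12 (cv2) and the standard library are available. Lean on these libraries where they do the work, as an engineer would, in place of code of your own. Each camera call takes 0.05 s, during which the arm holds its last target. There are 200 camera calls.

### The job

Open the wooden case: raise the pull end of its lid over the stop lip, slide the lid out along its grooves, and lay it flat on the desk. Then take every little potted cactus out of the case and set each one upright in a white cachepot of its own, sunk home in the taper. Leave the cachepots standing on the desk and the other things on the desk where they are.

Things in the scene. Friction and masses are not known exactly. Their poses are not given: they have to be found in the camera images.
- case: Plain oblong wooden case fixed to the desk, 258 x 132 mm, 95 mm high, shut by a loose sliding lid. Origin: centre of its underside. Its x runs lengthways, the way the lid slides out; z up. Inside 242 x 112 mm, floor 6 mm above the desk. The long walls' tops are level ledges 80 mm above the desk that carry the lid's long edges; 4 mm cheeks outside them, 90 mm high, guide the lid.
- case_rail (a point): Mid-way between the front ends of the two rails that hang over the ledges, at their underside, 90 mm above the desk: 21 mm behind the case's centre. From here back (-x) to the rear wall, 100 mm, the lid's edges run under the rails, with 10 mm between ledge and rail (the lid is 5 mm thick). 108 mm is open between the rails. Ahead of here nothing covers the lid. Rails reach 95 mm up.
- case_lip (a point): Middle of the top of the case's front (+x) end wall, 84 mm above the desk. This 8 mm wall is the stop lip: 4 mm higher than the ledges, just ahead of the lid's end, it stops the lid until that end is lifted. With its rear edge down the lid's front end can rise about 10 mm before the lid meets the rails. The lid is free of the rails once it has slid 105 mm.
- lid_middle (a point): Centre of the lid's panel, half-way through its thickness. The lid is a loose flat wooden panel, 238 mm (its x, at the start the case's x) x 121 mm x 5 mm, about 0.09 kg, 1.5 to 2 mm clear all round in the case, with one upright pull. z is the panel's normal, up.
- lid_pull (a point): Centre of the lid's pull: a wooden batten standing on the lid near its front (+x) end, 12 mm thick along x, 45 mm along y, 22 mm high (from 5 to 27 mm above the lid's underside); 101 mm ahead of the lid's centre, 18 mm behind its front edge.
- cactus1_middle (a point): Small stiff artificial cactus (round barrel) in a tapered clay pot, one rigid loose thing, 68 mm high, 60 g; may be absent. This point: on its axis, 34 mm above its foot; z: its axis, up. Pot 36 mm high, 28 mm across at the foot, 44 mm at the rim; the cactus, 27 mm across, from 36 to 68 mm above the foot, is the place to grip. Starts in a row along the case's middle, about 48 mm apart.
- cactus2_middle (a point): Small stiff artificial cactus (two-bulged) in a tapered clay pot, one rigid loose thing, 68 mm high, 60 g; may be absent. This point: on its axis, 34 mm above its foot; z: its axis, up. Pot 36 mm high, 28 mm across at the foot, 44 mm at the rim; the cactus, 27 mm across, from 36 to 68 mm above the foot, is the place to grip. Starts in a row along the case's middle, about 48 mm apart.
- cactus3_middle (a point): Small stiff artificial cactus (straight column) in a tapered clay pot, one rigid loose thing, 68 mm high, 60 g; may be absent. This point: on its axis, 34 mm above its foot; z: its axis, up. Pot 36 mm high, 28 mm across at the foot, 44 mm at the rim; the cactus, 27 mm across, from 36 to 68 mm above the foot, is the place to grip. Starts in a row along the case's middle, about 48 mm apart.
- cactus4_middle (a point): Small stiff artificial cactus (barrel with a small pale knob on top) in a tapered clay pot, one rigid loose thing, 68 mm high, 60 g; may be absent. This point: on its axis, 34 mm above its foot; z: its axis, up. Pot 36 mm high, 28 mm across at the foot, 44 mm at the rim; the cactus, 27 mm across, from 36 to 68 mm above the foot, is the place to grip. Starts in a row along the case's middle, about 48 mm apart.
- cactus5_middle (a point): Small stiff artificial cactus (six-ribbed column) in a tapered clay pot, one rigid loose thing, 68 mm high, 60 g; may be absent. This point: on its axis, 34 mm above its foot; z: its axis, up. Pot 36 mm high, 28 mm across at the foot, 44 mm at the rim; the cactus, 27 mm across, from 36 to 68 mm above the foot, is the place to grip. Starts in a row along the case's middle, about 48 mm apart.
- cachepot1_mouth (a point): Centre of the mouth of a small white tapered cachepot, open at the top, 44 mm high with a 60 mm saucer foot, loose on the desk, 0.3 kg. Mouth 43 mm across inside, 53 mm outside, narrowing downward with the clay pots' taper. With a clay pot sunk home in it upright, the cactus's listed point lies within 2 mm of this point. Any cachepot takes any cactus pot.
- cachepot2_mouth (a point): Centre of the mouth of a small white tapered cachepot, open at the top, 44 mm high with a 60 mm saucer foot, loose on the desk, 0.3 kg. Mouth 43 mm across inside, 53 mm outside, narrowing downward with the clay pots' taper. With a clay pot sunk home in it upright, the cactus's listed point lies within 2 mm of this point. Any cachepot takes any cactus pot.
- cachepot3_mouth (a point): Centre of the mouth of a small white tapered cachepot, open at the top, 44 mm high with a 60 mm saucer foot, loose on the desk, 0.3 kg. Mouth 43 mm across inside, 53 mm outside, narrowing downward with the clay pots' taper. With a clay pot sunk home in it upright, the cactus's listed point lies within 2 mm of this point. Any cachepot takes any cactus pot.
- cachepot4_mouth (a point): Centre of the mouth of a small white tapered cachepot, open at the top, 44 mm high with a 60 mm saucer foot, loose on the desk, 0.3 kg. Mouth 43 mm across inside, 53 mm outside, narrowing downward with the clay pots' taper. With a clay pot sunk home in it upright, the cactus's listed point lies within 2 mm of this point. Any cachepot takes any cactus pot.
- cachepot5_mouth (a point): Centre of the mouth of a small white tapered cachepot, open at the top, 44 mm high with a 60 mm saucer foot, loose on the desk, 0.3 kg. Mouth 43 mm across inside, 53 mm outside, narrowing downward with the clay pots' taper. With a clay pot sunk home in it upright, the cactus's listed point lies within 2 mm of this point. Any cachepot takes any cactus pot.
- mug: Striped mug, 90 mm high; a bystander. Origin: centre of its underside.
- calculator: Desk calculator, 124 x 76 x 13 mm; a bystander. Origin: centre of its underside.
- glass_weight: Dark round glass paperweight, 72 mm across, 49 mm high; a bystander. Origin: centre of its underside.
- eraser: Eraser, 48 mm long; a bystander. Origin: centre of its underside.
- sharpener: Metal pencil sharpener, 26 mm long; a bystander. Origin: centre of its underside.
- lid: The lid as a whole (see lid_middle, lid_pull). Origin: centre of the panel's underside. The desk is clear for it straight ahead of the robot, around x 0.50, y 0.04 with its length along y, between the case and the cachepots.
Not all that is in view belongs to the job. What is shaped like the part that bears cachepot3_mouth but pink is not meant. Leave any purple look-alike of the part that bears cachepot1_mouth alone.

How it is judged:
By the outcome, as a careful person would: the job done as asked, in the order asked, and still so for the second after the job is handed in, with the robot touching nothing.
Of cactus1, cactus2, cactus3, cactus4, cactus5 only 4 to 5 are there at a start; the rules pass over those that are not, and their reading is None.
At some moment in a run one of cachepot1, cachepot2, cachepot3, cachepot4, cachepot5 may be knocked a few centimetres aside while the robot is not near it.
It also fails if it takes over 208 s, if anything falls off the work surface, if the arm or the gripper's body presses on something with over 40 N, if the wrist force passes 120 N, or if a joint passes its speed limit or range.

## Working session

There is one attempt and no reset: what is moved stays moved. The work goes in short steps, Python scripts to look and compute and a tool call to move; the robot and the scene stay as the last step left them, time stands still between calls to the robot, and variables do not carry over. Pictures are saved under pics/ and viewed, at most 14 in all, crops included, and the job is handed in when it is done.

Besides the shell and the picture viewer there is one more tool, called after "Emit:" in YAML: its name, and indented under it one key for each argument. play_rows: Moves the arm, as the interface text tells. Its arguments: {"type":"object","properties":{"steps":{"type":"array"},"jaw":{"type":"number"},"grip_force":{"type":"number"}},"required":["steps"]}

```bash
mkdir -p pics; ls; python3 - <<'E'
from workcell import bot
import cv2,numpy as np
s=bot.read_state();print({k:np.round(v,3) for k,v in s.items()})
for n in("scene","top"):
    c=bot.read_camera(n);cv2.imwrite(f"pics/{n}0.png",c["pixels"]);print(n,c["mtx"].round(1).tolist(),c["R"].round(3).tolist(),c["t"].round(3).tolist())
E
```

```text
pics
{'time': np.float64(0.0), 'q': array([-1.384,  0.265,  1.605,  0.   ,  1.274, -0.037]), 'joint_vel': array([ 0.   ,  0.001, -0.001, -0.002,  0.   , -0.   ]), 'joint_torque': array([-2.0000e-03, -5.1512e+01, -3.6731e+01, -0.0000e+00,  1.3000e-02,
        0.0000e+00]), 'tool_pos': array([ 0.15 , -0.657,  0.247]), 'tcp_rot': array([-3.12 , -0.351,  0.   ]), 'wrist_force': array([-0.852, -0.746, -0.077]), 'torque': array([ 0.045,  0.05 , -0.007]), 'grip_force': np.float64(0.0), 'width': np.float64(0.998)}
scene [[447.2, 0.0, 283.2], [0.0, 447.2, 207.7], [0.0, 0.0, 1.0]] [[-0.82, -0.572, 0.018], [-0.402, 0.553, -0.73], [0.407, -0.606, -0.683]] [0.47, 0.309, 1.056]
top [[479.8, 0.0, 287.6], [0.0, 479.8, 205.8], [0.0, 0.0, 1.0]] [[-0.04, -0.999, -0.003], [-0.979, 0.04, -0.2], [0.199, -0.005, -0.98]] [0.026, 0.588, 1.417]
```

View pics/scene0.png

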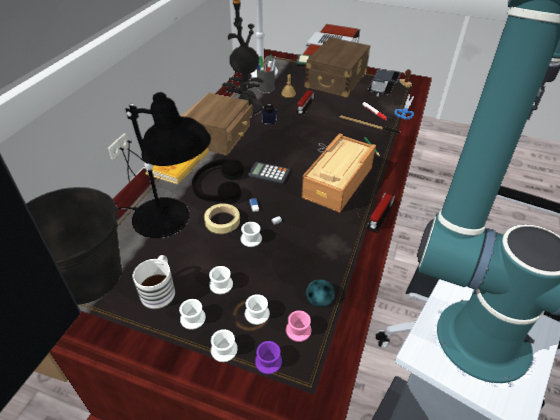

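View pics/top0.png

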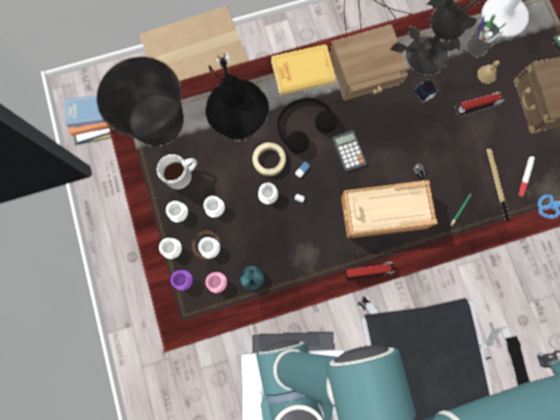

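The scene shows the case at top px (390,208) with its pull end to the left. White cachepots are at top px (177,211), (214,206), (268,193), (170,248) and (208,247), with the purple one at (181,280) and the pink one at (216,282). I'll zoom in.

```bash
cat > h.py <<'E'
import cv2,numpy as np
from workcell import bot
from scipy.spatial.transform import Rotation as Rot
def cam(n): return bot.read_camera(n)
def proj(c,X):
    p=(np.atleast_2d(X)@c["R"].T+c["t"])@c["mtx"].T
    return p[:,:2]/p[:,2:]
def back(c,uv,z):
    uv=np.atleast_2d(uv); d=np.c_[uv,np.ones(len(uv))]@np.linalg.inv(c["mtx"]).T@c["R"]
    o=-c["R"].T@c["t"]
    return o+d*((z-o[2])/d[:,2])[:,None]
def crop(im,u,v,w,h,k): return cv2.resize(im[v:v+h,u:u+w],None,fx=k,fy=k,interpolation=cv2.INTER_CUBIC)
E
python3 - <<'E'
from h import *
t=cam("top");s=cam("scene")
a=crop(t["pixels"],335,170,110,75,4);b=crop(t["pixels"],150,175,135,75,3)
c=crop(s["pixels"],295,125,90,95,4)
d=np.zeros((600,800,3),np.uint8)
d[:300,:440]=a; d[300:525,:405]=b; d[:380,440:800]=c
cv2.imwrite("pics/z1.png",d)
def blobs(c):
    im=c["pixels"].astype(int);m=((im.min(2)>120)&(im.max(2)-im.min(2)<40)).astype(np.uint8)
    n,l,st,ce=cv2.connectedComponentsWithStats(m)
    return [(st[i].tolist(),ce[i].round(1).tolist()) for i in range(n) if 120<st[i][4]<900]
for b in blobs(t):
    print("t",b,back(t,b[1],.03)[0].round(3))
for b in blobs(s): print("s",b,back(s,b[1],.022)[0].round(3))
E
```

```text
t ([529, 0, 23, 25, 310], [540.8, 11.5]) [ 1.235 -0.889  0.03 ]
t ([304, 77, 35, 16, 165], [324.0, 87.2]) [ 0.988 -0.134  0.03 ]
t ([183, 100, 25, 30, 421], [193.3, 115.7]) [0.906 0.297 0.03 ]
t ([335, 133, 26, 36, 572], [348.6, 150.3]) [ 0.768 -0.201  0.03 ]
t ([156, 154, 41, 35, 720], [176.1, 169.7]) [0.726 0.352 0.03 ]
t ([522, 156, 13, 27, 184], [528.2, 168.9]) [ 0.683 -0.768  0.03 ]
t ([258, 182, 20, 23, 361], [267.4, 193.0]) [0.638 0.064 0.03 ]
t ([203, 195, 22, 23, 381], [213.5, 206.1]) [0.602 0.234 0.03 ]
t ([165, 200, 23, 23, 396], [176.2, 210.9]) [0.592 0.351 0.03 ]
t ([159, 237, 23, 23, 399], [169.8, 247.6]) [0.477 0.37  0.03 ]
t ([198, 237, 22, 22, 385], [208.5, 247.1]) [0.474 0.251 0.03 ]
t ([258, 341, 46, 50, 448], [280.6, 360.6]) [0.13  0.041 0.03 ]
t ([329, 347, 65, 20, 331], [361.0, 359.2]) [ 0.125 -0.196  0.03 ]
t ([326, 377, 13, 43, 218], [331.1, 398.9]) [ 0.018 -0.102  0.03 ]
t ([266, 393, 36, 11, 224], [283.0, 397.7]) [0.027 0.038 0.03 ]
t ([274, 404, 50, 16, 363], [299.3, 411.0]) [-0.011 -0.008  0.03 ]
s ([372, 81, 16, 11, 124], [378.9, 85.8]) [ 0.731 -0.94   0.022]
s ([137, 113, 17, 24, 241], [144.4, 122.2]) [ 1.312 -0.154  0.022]
s ([129, 152, 24, 23, 255], [137.9, 164.1]) [1.137 0.035 0.022]
s ([260, 165, 25, 15, 191], [272.5, 172.2]) [ 0.752 -0.194  0.022]
s ([240, 222, 22, 25, 435], [250.5, 234.0]) [0.639 0.068 0.022]
s ([209, 266, 24, 28, 543], [220.2, 279.7]) [0.602 0.24  0.022]
s ([244, 294, 26, 31, 619], [256.5, 309.2]) [0.473 0.256 0.022]
s ([179, 299, 27, 30, 635], [191.5, 313.7]) [0.592 0.357 0.022]
s ([211, 329, 27, 33, 714], [223.1, 345.4]) [0.476 0.377 0.022]
```

View pics/z1.png

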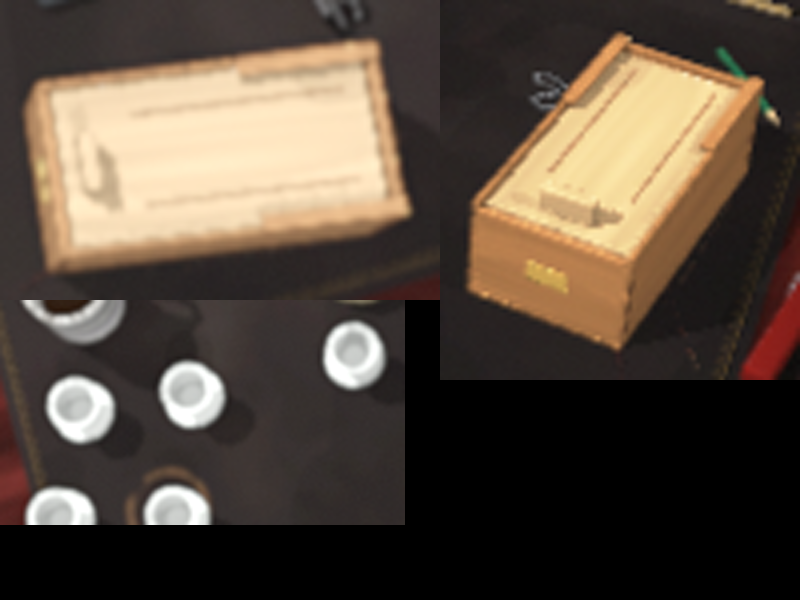

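```bash
cat >> h.py <<'E'
from scipy.optimize import minimize
def hullmask(c,parts,k=4):
    m=np.zeros((420*k,560*k),np.uint8)
    for P in parts:
        h=cv2.convexHull(((proj(c,P)+.5)*k-.5).astype(np.float32))
        cv2.fillConvexPoly(m,np.round(h*16).astype(np.int32),1,shift=4)
    return cv2.resize(m.astype(np.float32),(560,420),interpolation=cv2.INTER_AREA)
A=np.linspace(0,2*np.pi,40,endpoint=False)
def ring(x,y,r,z): return np.c_[x+r*np.cos(A),y+r*np.sin(A),0*A+z]
def pots(views):
    """xy of the white cachepots: white blobs in top view, silhouette centroids in both"""
    out=[]
    ms={}
    for n,c in views.items():
        im=c["pixels"].astype(int); ms[n]=((im.min(2)>105)&(im.max(2)-im.min(2)<40)).astype(np.uint8)
    n,l,st,ce=cv2.connectedComponentsWithStats(ms["top"])
    for i in range(n):
        if not 250<st[i][4]<560: continue
        p=back(views["top"],ce[i],.03)[0,:2]
        if not(.38<p[0]<.75 and -.1<p[1]<.5): continue
        est=[]
        for nm,c in views.items():
            q=p.copy()
            ok=True
            for _ in range(3):
                mod=hullmask(c,[np.r_[ring(*q,30,0)*0+ring(*q,.03,0),ring(*q,.03,.006)],np.r_[ring(*q,.019,.005),ring(*q,.0265,.044)]])
                v,u=np.nonzero(mod>.0);w=mod[v,u];cm=np.array([u@w,v@w])/w.sum()
                reg=cv2.dilate((mod>0).astype(np.uint8),np.ones((5,5)))*ms[nm]
                v,u=np.nonzero(reg); cd=np.array([u.mean(),v.mean()])
                q=q+(back(c,cd,.025)-back(c,cm,.025))[0,:2]
            est.append(q)
        out.append((np.mean(est,0).round(4).tolist(),(est[0]-est[1]).round(4).tolist()))
    return out
def rel(x,y,z,yaw=None):
    """shift (tool axes) and turn from the present pose; yaw = direction (rad) of the tool y axis, modulo half turn"""
    s=bot.read_state();M=Rot.from_rotvec(s["tcp_rot"]).as_matrix()
    d=M.T@(np.array([x,y,z])-s["tool_pos"]);t=0
    if yaw is not None:
        dy=np.array([np.cos(yaw),np.sin(yaw),0])@M; t=np.arctan2(-dy[0],dy[1]); t=(t+np.pi/2)%np.pi-np.pi/2
    return [*d.round(4),round(float(t),3)],s["q"][5].round(2),s["tool_pos"].round(4)
E
python3 - <<'E'
from h import *
V={"top":cam("top"),"scene":cam("scene")}
for p in pots(V): print(p)
def box(p):
    x,y,a=p; e=np.array([np.cos(a),np.sin(a)]);f=np.array([-e[1],e[0]])
    def B(x0,x1,z0,z1): return np.array([[*(np.array([x,y])+i*e+j*f),z] for i in(x0,x1) for j in(-.066,.066) for z in(z0,z1)])
    return [B(-.129,.129,0,.09),B(-.121,-.021,.08,.095)]
D={}
for n,c in V.items():
    h=cv2.cvtColor(c["pixels"],cv2.COLOR_BGR2HSV); m=((h[...,0]<30)&(h[...,1]>50)&(h[...,2]>70)).astype(np.uint8)
    u,v=map(int,proj(c,[.57,-.3,.05])[0]); k=cv2.connectedComponents(m)[1]; k=(k==k[v,u]).astype(np.float32)
    D[n]=k; print(n,k.sum())
for use in(("top",),("scene",),("top","scene")):
    f=lambda p:sum(np.abs(hullmask(V[n],box(p))-D[n]).sum() for n in use)
    best=min((minimize(f,[.58,-.3,a],method="Nelder-Mead",options=dict(initial_simplex=[[.58,-.3,a],[.6,-.3,a],[.58,-.32,a],[.58,-.3,a+.15]],xatol=2e-4)) for a in(1.5,1.7)),key=lambda r:r.fun)
    print(use,best.x.round(4),best.fun)
x,y,a=best.x;e=np.array([np.cos(a),np.sin(a)])
P=np.array([x,y])+.101*e;print("pull",P)
for z in(.2,.11):print(rel(*P,z,a))
E
```

```text
([0.6408, 0.0651], [0.0011, -0.0012])
([0.605, 0.2373], [0.0011, -0.0013])
([0.594, 0.3547], [0.0015, -0.001])
([0.4785, 0.3741], [0.0012, -0.0009])
([0.4754, 0.2538], [0.0007, -0.0013])
top 4566.0
scene 3644.0
('top',) [ 0.5681 -0.3064  1.6276] 339.8125
('scene',) [ 0.5663 -0.3017  1.6539] 83.5625
('top', 'scene') [ 0.5667 -0.3026  1.648 ] 433.8125
pull [ 0.55890284 -0.20186933]
([np.float64(0.5002), np.float64(-0.3539), np.float64(0.0481), 0.147], np.float64(-0.04), array([ 0.1498, -0.6579,  0.2478]))
([np.float64(0.5002), np.float64(-0.3538), np.float64(0.1381), 0.147], np.float64(-0.04), array([ 0.1498, -0.6579,  0.2478]))
```

Emit:
play_rows:
  steps: [0.5,-0.354,0,0.147,0.5,-0.354,0,0.147,0.5,-0.354,0,0.147,0.5,-0.354,0,0.147,0.5,-0.354,0,0.147,0.5,-0.354,0,0.147,0.5,-0.354,0,0.147,0.5,-0.354,0,0.147,0.5,-0.354,0,0.147,0.5,-0.354,0,0.147]
  jaw: 120
  grip_force: 50

```text
time: 1.55
tool_pos: [0.5602, -0.1999, 0.2485]
tcp_rot: [3.139, 0.122, 0.001]
wrist_force: [0.8, -1.3, -0.2]
width: 0.529
grip_force: 0.0
```

Emit:
play_rows:
  steps: [0,0,0.055,0,0,0,0.113,0,0,0,0.113,0,0,0,0.113,0]

```text
time: 2.05
tool_pos: [0.5598, -0.2026, 0.1371]
tcp_rot: [3.138, 0.12, 0.003]
wrist_force: [-0.6, 0.0, 1.0]
width: 0.532
grip_force: 0.0
```

```bash
python3 - <<'E'
from h import *
t=cam("top");s=cam("scene")
print(rel(.5589,-.2019,.106,1.648), bot.read_state()["width"])
d=np.zeros((600,800,3),np.uint8)
d[:,:400]=crop(t["pixels"],330,165,80,120,5);d[:,400:]=crop(s["pixels"],290,110,80,120,5)
cv2.imwrite("pics/z2.png",d)
E
```

```text
([np.float64(-0.0022), np.float64(-0.0016), np.float64(0.0328), -0.001], np.float64(1.11), array([ 0.561 , -0.2032,  0.1388])) 0.5251173399101198
```

View pics/z2.png

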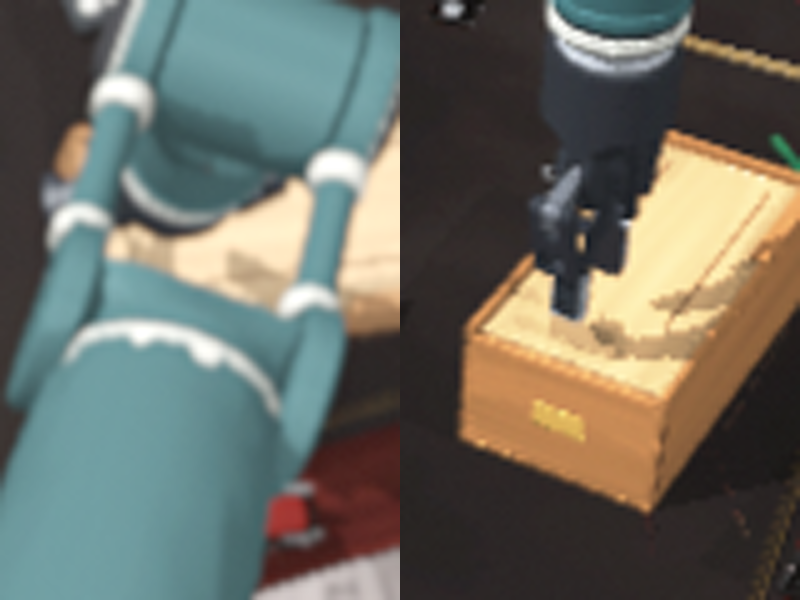

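The fingers straddle the pull (scene crop around (570,290)). I'll descend and close.

Emit:
play_rows:
  steps: [0,0,0.03,0,0,0,0.032,0,0,0,0.032,0]

```text
time: 2.52
tool_pos: [0.5597, -0.2026, 0.1051]
tcp_rot: [3.138, 0.12, 0.003]
wrist_force: [0.2, 0.2, -0.1]
width: 0.531
grip_force: 0.0
```

Emit:
play_rows:
  steps: [0,0,0,0,0,0,0,0,0,0,0,0,0,0,0,0,0,0,0,0]
  jaw: 255

```text
time: 3.15
tool_pos: [0.5597, -0.2024, 0.1047]
tcp_rot: [3.138, 0.121, 0.003]
wrist_force: [-0.3, 0.8, 6.1]
width: 0.127
grip_force: 50.3
```

Emit:
play_rows:
  steps: [0,0,-0.004,0,0,0,-0.007,0,0,0,-0.007,0,0,0,-0.007,0]

```text
time: 3.65
tool_pos: [0.5586, -0.2019, 0.11]
tcp_rot: [-3.139, -0.121, 0.001]
wrist_force: [-0.2, 1.1, -1.4]
width: 0.126
grip_force: 49.4
```

```bash
python3 - <<'E'
from h import *
s=cam("scene");st=bot.read_state();print(st["wrist_force"],st["torque"],st["tool_pos"])
print(rel(.5589-.0771*.12,-.2019+.997*.12,.112,1.648))
cv2.imwrite("pics/z3.png",crop(s["pixels"],295,120,90,100,6))
E
```

```text
[-0.65143739 -0.13780544 -1.78072839] [ 0.13016322 -0.1075243   0.06420723] [ 0.55860892 -0.20190022  0.1099983 ]
([np.float64(0.0003), np.float64(-0.12), np.float64(-0.002), -0.0], np.float64(1.11), array([ 0.5586, -0.2019,  0.11  ]))
```

View pics/z3.png

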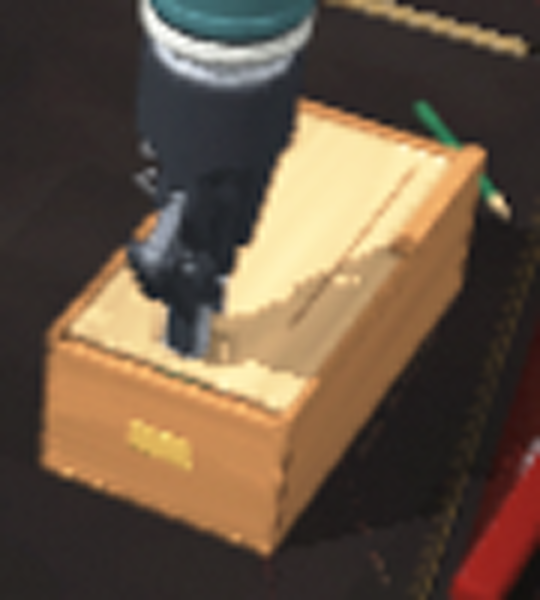

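A dark gap shows under the lid's front edge (crop (180,370)), so it is raised. Now to slide it out.

Emit:
play_rows:
  steps: [0,0,-0.001,0,0,-0.006,-0.001,0,0,-0.012,-0.001,0,0,-0.02,-0.001,0,0,-0.02,-0.001,0]

```text
time: 4.32
tool_pos: [0.557, -0.1809, 0.1112]
tcp_rot: [-3.138, -0.122, 0.001]
wrist_force: [0.3, 1.1, -2.9]
width: 0.125
grip_force: 49.2
```

Emit:
play_rows:
  steps: [0,-0.02,0,0,0,-0.04,0,0,0,-0.06,0,0,0,-0.08,0,0,0,-0.095,0,0,0,-0.1,0,0]

```text
time: 5.08
tool_pos: [0.5496, -0.0811, 0.1115]
tcp_rot: [3.139, 0.123, 0.001]
wrist_force: [1.2, -0.3, -1.5]
width: 0.127
grip_force: 49.4
```

Emit:
play_rows:
  steps: [0,0,-0.02,0,0,0,-0.05,0,0,0,-0.08,0,0,0,-0.08,0]

```text
time: 5.58
tool_pos: [0.552, -0.0831, 0.1946]
tcp_rot: [3.137, 0.12, 0.01]
wrist_force: [-0.3, 0.0, -1.0]
width: 0.125
grip_force: 49.4
```

```bash
python3 - <<'E'
from h import *
V={n:cam(n) for n in("top","scene")}
print(rel(.5,.141,.0265,np.pi/2),bot.read_state()["wrist_force"])
d=np.zeros((420,800,3),np.uint8)
d[:,:]=np.hstack([V["top"]["pixels"][:,130:530],V["scene"]["pixels"][:,100:500]])
cv2.imwrite("pics/z4.png",d)
E
```

```text
([np.float64(-0.0323), np.float64(-0.2267), np.float64(0.1645), 0.076], np.float64(1.3), array([ 0.5495, -0.0826,  0.191 ])) [ 0.2389494  -0.19249732 -1.06985626]
```

View pics/z4.png

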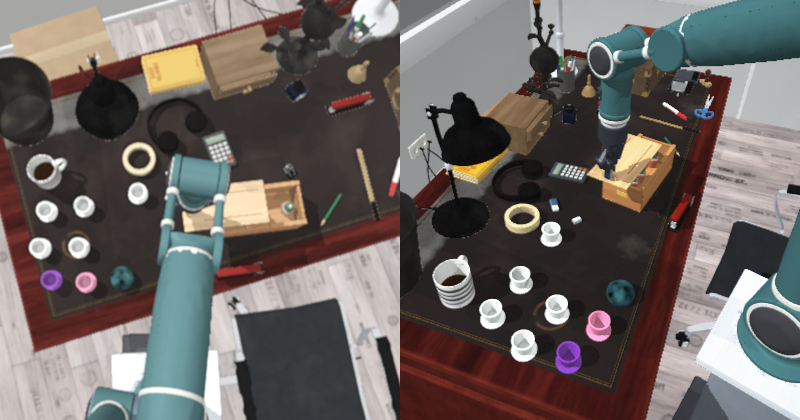

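The lid is out and level above the case. I'll carry it to its spot.

Emit:
play_rows:
  steps: [-0.008,-0.055,0,0.02,-0.016,-0.11,0.01,0.04,-0.024,-0.165,0.03,0.06,-0.032,-0.21,0.06,0.076,-0.032,-0.227,0.1,0.076,-0.032,-0.227,0.13,0.076,-0.032,-0.227,0.152,0.076,-0.032,-0.227,0.152,0.076,-0.032,-0.227,0.152,0.076]

```text
time: 6.8
tool_pos: [0.5001, 0.1413, 0.0391]
tcp_rot: [3.141, 0.001, -0.001]
wrist_force: [0.6, 1.1, -0.3]
width: 0.127
grip_force: 49.5
```

Emit:
play_rows:
  steps: [0,0,0.006,0,0,0,0.012,0,0,0,0.013,0,0,0,0.013,0]

```text
time: 7.3
tool_pos: [0.5002, 0.1415, 0.0263]
tcp_rot: [-3.142, -0.001, 0.0]
wrist_force: [-0.3, 0.2, -1.0]
width: 0.126
grip_force: 49.4
```

Emit:
play_rows:
  steps: [0,0,0,0,0,0,0,0,0,0,0,0,0,0,0,0]
  jaw: 120

```text
time: 7.8
tool_pos: [0.5003, 0.1415, 0.0264]
tcp_rot: [-3.142, -0.001, -0.0]
wrist_force: [0.4, 0.8, 0.3]
width: 0.53
grip_force: 0.0
```

Emit:
play_rows:
  steps: [0,0,-0.05,0,0,0,-0.11,0,0.0,0,-0.17,0,0,0.06,-0.18,0,0,0.12,-0.18,0,0,0.12,-0.18,0]

```text
time: 8.55
tool_pos: [0.5003, 0.0182, 0.2068]
tcp_rot: [3.141, -0.007, 0.001]
wrist_force: [-0.8, -0.4, -0.2]
width: 0.532
grip_force: 0.0
```

```bash
python3 - <<'E'
from h import *
V={n:cam(n) for n in("top","scene")}
print(rel(.5667,-.3026,.2,1.648+np.pi/2),bot.read_state()["wrist_force"])
d=np.zeros((600,800,3),np.uint8)
d[:400,:400]=crop(V["top"]["pixels"],345,165,100,100,4);d[:400,400:]=crop(V["scene"]["pixels"],295,120,100,100,4)
d[400:,:267]=crop(V["top"]["pixels"],230,170,133,100,2)[:,:267] if 0 else 0
d[400:600,:266]=crop(V["top"]["pixels"],230,170,133,100,2);d[400:600,400:666]=crop(V["scene"]["pixels"],230,200,133,100,2)
cv2.imwrite("pics/z5.png",d)
E
```

```text
([np.float64(0.067), np.float64(0.3236), np.float64(0.006), 1.492], np.float64(1.56), array([0.5002, 0.0211, 0.2062])) [ 0.75164583  0.64924486 -0.60381101]
```

View pics/z5.png

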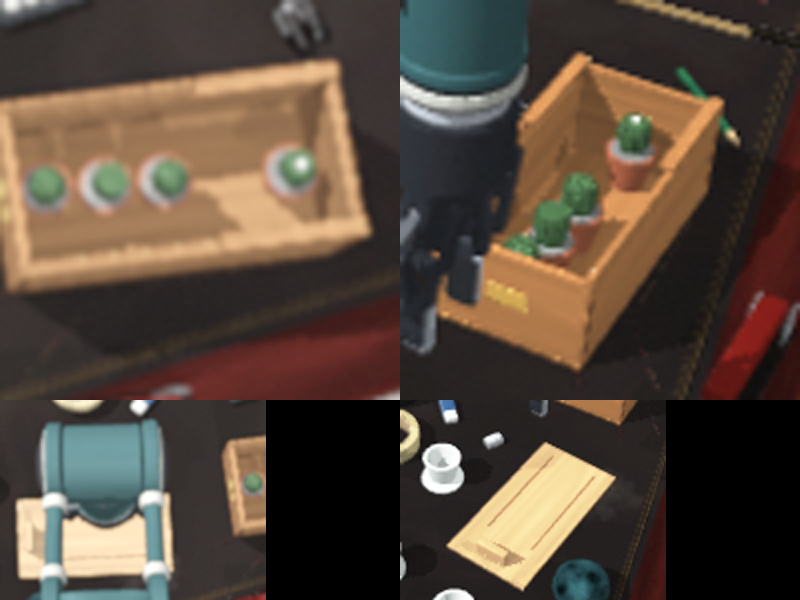

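Four cacti stand in the case (top px about (356,211), (372,210), (387,209), (419,206)) and the lid lies flat on the desk. I'll measure the cacti.

```bash
cat >> h.py <<'E'
def cacti(V,x0=.45,x1=.68,y0=-.45,y1=-.17):
    out=[]
    c=V["top"]; h=cv2.cvtColor(c["pixels"],cv2.COLOR_BGR2HSV)
    m=((h[...,0]>38)&(h[...,0]<85)&(h[...,1]>60)).astype(np.uint8)
    n,l,st,ce=cv2.connectedComponentsWithStats(m)
    for i in range(n):
        p=back(c,ce[i],.06)[0]
        if st[i][4]>30 and x0<p[0]<x1 and y0<p[1]<y1: out.append((p[:2].round(4).tolist(),int(st[i][4])))
    return out
E
python3 - <<'E'
from h import *
V={n:cam(n) for n in("top","scene")}
for q in cacti(V):
    d=np.array(q[0])-[.5667,-.3026];a=1.648
    print(q,"case xy",(d@[np.cos(a),np.sin(a)]).round(4),(d@[-np.sin(a),np.cos(a)]).round(4))
print(pots(V))
E
```

```text
([0.5636, -0.2084], 45) case xy 0.0942 -0.0042
([0.5652, -0.2573], 40) case xy 0.0453 -0.002
([0.5656, -0.3032], 37) case xy -0.0005 0.0011
[([nan, nan], [nan, nan]), ([0.6051, 0.2374], [0.0011, -0.0014]), ([0.5939, 0.3547], [0.0015, -0.001]), ([0.4785, 0.3741], [0.0012, -0.001]), ([0.4754, 0.2539], [0.001, -0.0011])]h.py:41: RuntimeWarning: Mean of empty slice.
  v,u=np.nonzero(reg); cd=np.array([u.mean(),v.mean()])
  ret = ret.dtype.type(ret / rcount)
h.py:18: RuntimeWarning: invalid value encountered in cast
  cv2.fillConvexPoly(m,np.round(h*16).astype(np.int32),1,shift=4)
h.py:39: RuntimeWarning: invalid value encountered in divide
  v,u=np.nonzero(mod>.0);w=mod[v,u];cm=np.array([u@w,v@w])/w.sum()
```

```bash
sed -i 's/^    m=((h\[...,0\]>38).*/    b,g,r=[c["pixels"][...,i].astype(int) for i in range(3)]; m=((g>r+6)\&(g>b+6)).astype(np.uint8)/' h.py
python3 - <<'E'
from h import *
V={n:cam(n) for n in("top",)}
for q in cacti(V):
    d=np.array(q[0])-[.5667,-.3026];a=1.648
    print(q,"case xy",(d@[np.cos(a),np.sin(a)]).round(4),(d@[-np.sin(a),np.cos(a)]).round(4))
rim=np.array([[46,185],[105,185],[163,180],[291,168]])/4+[345,165]-.375
print(back(V["top"],rim,.042).round(4))
E
```

```text
([0.5687, -0.3998], 62) case xy -0.0971 0.0055
([0.5644, -0.3014], 60) case xy 0.0014 0.0022
([0.5624, -0.2071], 63) case xy 0.0955 -0.0031
([0.5639, -0.256], 64) case xy 0.0467 -0.0008
[[ 0.5668 -0.2102  0.042 ]
 [ 0.5649 -0.2559  0.042 ]
 [ 0.567  -0.3012  0.042 ]
 [ 0.5725 -0.4012  0.042 ]]
```

Emit:
play_rows:
  steps: [0.016,0.04,0,-0.18,0.032,0.08,0,-0.36,0.048,0.12,0,-0.54,0.064,0.16,0,-0.72,0.064,0.2,0,-0.9,0.064,0.229,0,-1.08,0.064,0.229,0,-1.26,0.064,0.229,0,-1.44,0.064,0.229,0,-1.62,0.064,0.229,0,-1.62]
  jaw: 75

```text
time: 10.05
tool_pos: [0.565, -0.206, 0.2058]
tcp_rot: [-2.164, -2.276, 0.0]
wrist_force: [-0.2, -1.2, 1.0]
width: 0.707
grip_force: 0.0
```

```bash
python3 - <<'E'
from h import *
print(rel(.564,-.208,.062,1.62+np.pi/2)); print(rel(.6408+.0,.0651,.2)); print(bot.read_state()["width"],Rot.from_rotvec(bot.read_state()["tcp_rot"]).as_matrix().round(3))
E
```

```text
([np.float64(-0.002), np.float64(-0.001), np.float64(0.1438), 0.001], np.float64(-0.44), array([ 0.565 , -0.206 ,  0.2058]))
([np.float64(0.267), np.float64(0.0893), np.float64(0.0059), 0.0], np.float64(-0.44), array([ 0.565 , -0.206 ,  0.2058]))
0.7067135643402414 [[-0.05   0.999 -0.001]
 [ 0.999  0.05   0.   ]
 [ 0.    -0.001 -1.   ]]
```

Emit:
play_rows:
  steps: [-0.002,-0.001,0.04,0,-0.002,-0.001,0.09,0,-0.002,-0.001,0.13,0,-0.002,-0.001,0.144,0,-0.002,-0.001,0.144,0]

```text
time: 10.68
tool_pos: [0.5634, -0.2088, 0.0616]
tcp_rot: [-2.165, -2.274, 0.001]
wrist_force: [0.8, -0.3, 0.4]
width: 0.707
grip_force: 0.0
```

Emit:
play_rows:
  steps: [0,0,0,0,0,0,0,0,0,0,0,0,0,0,0,0,0,0,0,0]
  jaw: 255
  grip_force: 30

```text
time: 11.3
tool_pos: [0.5653, -0.2102, 0.0646]
tcp_rot: [2.163, 2.273, 0.003]
wrist_force: [0.6, 0.4, 5.7]
width: 0.305
grip_force: 29.8
```

Emit:
play_rows:
  steps: [0,0,-0.03,0,0,0,-0.08,0,0,0,-0.138,0,0,0,-0.138,0]

```text
time: 11.8
tool_pos: [0.5675, -0.2112, 0.2077]
tcp_rot: [2.157, 2.267, 0.007]
wrist_force: [0.5, -0.7, -0.3]
width: 0.306
grip_force: 29.7
```

```bash
python3 - <<'E'
from h import *
V={n:cam(n) for n in("top","scene")}
print(pots(V))
print(rel(.6408+.0,.0651,.072));
cv2.imwrite("pics/z6.png",crop(V["scene"]["pixels"],265,60,130,130,4))
E
```

```text
[([0.6406, 0.0649], [0.0011, -0.0019]), ([0.605, 0.2374], [0.0009, -0.0012]), ([0.5939, 0.3547], [0.0017, -0.0011]), ([0.4785, 0.3742], [0.0012, -0.001]), ([0.4754, 0.2538], [0.0009, -0.0012])]
([np.float64(0.2708), np.float64(0.0901), np.float64(0.1295), 0.0], np.float64(-0.45), array([ 0.564 , -0.2098,  0.2016]))
```

View pics/z6.png

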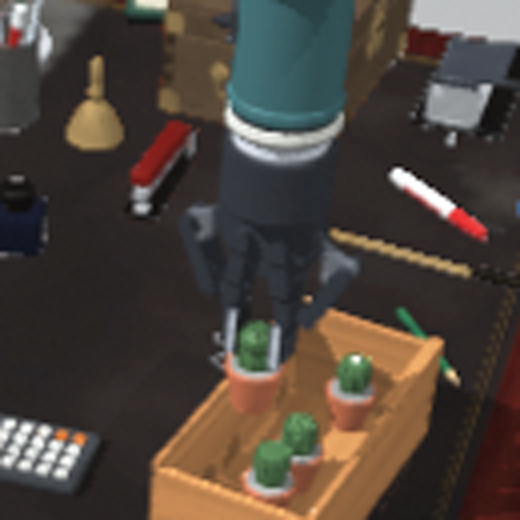

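The cactus is held upright at crop (255,370) and the pots are unmoved. Taking it to the first cachepot.

Emit:
play_rows:
  steps: [0.055,0.018,0,0,0.11,0.036,0,0,0.165,0.054,0,0,0.22,0.072,0,0,0.271,0.09,0,0,0.271,0.09,0.02,0,0.271,0.09,0.06,0,0.271,0.09,0.09,0,0.271,0.09,0.105,0,0.271,0.09,0.105,0]

```text
time: 13.15
tool_pos: [0.6382, 0.0647, 0.0929]
tcp_rot: [-2.164, -2.273, 0.005]
wrist_force: [-0.0, 0.7, 0.8]
width: 0.307
grip_force: 29.7
```

```bash
python3 - <<'E'
from h import *
print(rel(.6408,.0651,.067));
V={n:cam(n) for n in("scene",)}
cv2.imwrite("pics/z7.png",crop(V["scene"]["pixels"],205,170,100,100,5))
E
```

```text
([np.float64(0.0003), np.float64(0.0028), np.float64(0.0259), 0.0], np.float64(0.01), array([0.6382, 0.0647, 0.0929]))
```

View pics/z7.png

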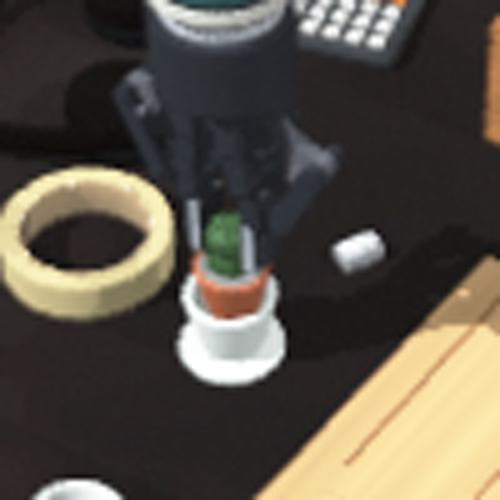

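The pot foot is inside the cachepot mouth (crop (230,290)). Sinking it and releasing.

Emit:
play_rows:
  steps: [0,0.002,0.01,0,0,0.002,0.02,0,0,0.002,0.026,0,0,0.002,0.026,0]

```text
time: 13.7
tool_pos: [0.6417, 0.0658, 0.0687]
tcp_rot: [-2.165, -2.276, 0.0]
wrist_force: [0.6, -0.9, -2.5]
width: 0.308
grip_force: 29.6
```

Emit:
play_rows:
  steps: [0,0,0,0,0,0,0,0,0,0,0,0]
  jaw: 100

```text
time: 14.08
tool_pos: [0.6421, 0.066, 0.0696]
tcp_rot: [2.165, 2.276, 0.001]
wrist_force: [0.4, -0.5, -0.4]
width: 0.61
grip_force: 0.0
```

Emit:
play_rows:
  steps: [0,0,-0.04,0,0,0,-0.09,0,0,0,-0.133,0,-0.05,-0.01,-0.133,0,-0.11,-0.03,-0.133,0,-0.17,-0.05,-0.133,0,-0.23,-0.07,-0.133,0,-0.29,-0.09,-0.133,0,-0.318,-0.092,-0.133,0,-0.318,-0.092,-0.133,0]

```text
time: 15.32
tool_pos: [0.5655, -0.2588, 0.2025]
tcp_rot: [2.169, 2.272, 0.0]
wrist_force: [-0.8, 0.3, 0.4]
width: 0.607
grip_force: 0.0
```

```bash
cat >> h.py <<'E'
def tops(V):
    """green cactus tops set in cachepots (z~.07) and in the case, for checking"""
    return cacti(V,.4,.7,-.1,.45)
E
python3 - <<'E'
from h import *
V={n:cam(n) for n in("top","scene")}
print(cacti(V));print(pots(V))
print(rel(.565,-.2565,.0645));print(back(V["top"],proj(V["top"],[.6408,.0651,.07]),.06))
print(cacti(V,.4,.7,-.1,.45))
E
```

```text
[([0.5701, -0.3956], 40)]
[([0.6361, 0.072], [0.0063, -0.0101]), ([0.6051, 0.2374], [0.001, -0.0013]), ([0.5939, 0.3547], [0.0017, -0.0011]), ([0.4785, 0.3742], [0.0012, -0.001]), ([0.4753, 0.2538], [0.0008, -0.0013])]
([np.float64(-0.0003), np.float64(-0.0009), np.float64(0.1378), 0.0], np.float64(-0.52), array([ 0.5659, -0.2562,  0.2023]))
[[0.64321839 0.06549165 0.06      ]]
[([0.5766, 0.0281], 234606), ([0.6394, 0.0664], 58)]
```

Emit:
play_rows:
  steps: [0,-0.001,0.04,0,0,-0.001,0.09,0,0,-0.001,0.13,0,0,-0.001,0.138,0,0,-0.001,0.138,0]

```text
time: 16.05
tool_pos: [0.5654, -0.2556, 0.0646]
tcp_rot: [-2.163, -2.278, -0.0]
wrist_force: [1.4, 0.3, -0.3]
width: 0.611
grip_force: 0.0
```

Emit:
play_rows:
  steps: [0,0,0,0,0,0,0,0,0,0,0,0,0,0,0,0]
  jaw: 255

```text
time: 16.55
tool_pos: [0.5668, -0.2573, 0.0668]
tcp_rot: [2.163, 2.273, 0.003]
wrist_force: [0.1, 1.0, 6.4]
width: 0.302
grip_force: 29.7
```

Emit:
play_rows:
  steps: [0,0,-0.03,0,0,0,-0.08,0,0,0,-0.138,0,0,0,-0.138,0]

```text
time: 17.05
tool_pos: [0.5687, -0.2585, 0.2099]
tcp_rot: [2.157, 2.267, 0.006]
wrist_force: [0.5, -0.2, -0.7]
width: 0.305
grip_force: 29.8
```

```bash
python3 - <<'E'
from h import *
V={n:cam(n) for n in("top","scene")}
print(pots(V)[1:])
print(rel(.605,.2374,.067));
cv2.imwrite("pics/z8.png",np.hstack([crop(V["scene"]["pixels"],275,70,110,130,4),crop(V["scene"]["pixels"],220,180,80,104,5)[:520,:360]]))
E
```

```text
[([0.6052, 0.2373], [0.001, -0.0012]), ([0.5938, 0.3548], [0.0017, -0.0012]), ([0.4785, 0.3742], [0.0012, -0.001]), ([0.4754, 0.2538], [0.0009, -0.0012])]
([np.float64(0.4918), np.float64(0.064), np.float64(0.1362), 0.0], np.float64(-0.52), array([ 0.5653, -0.2568,  0.2037]))
```

View pics/z8.png

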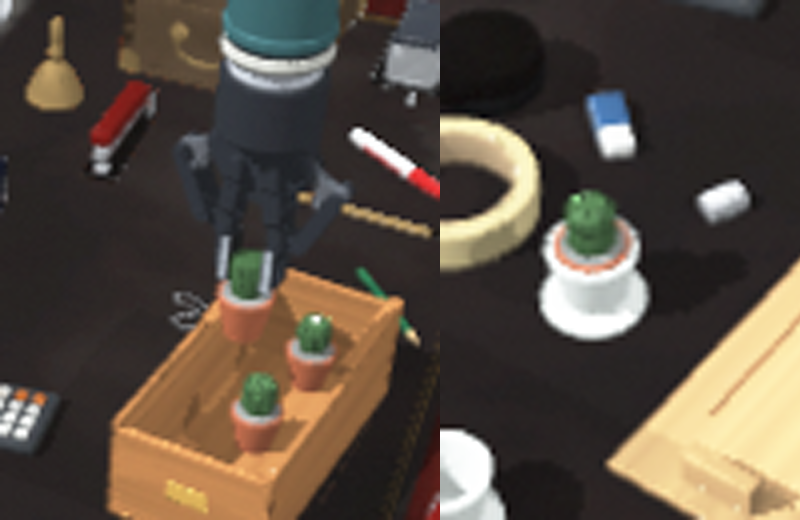

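Cactus 1 sits home in its cachepot (right crop (590,230)) and the second is held. On to the second cachepot.

Emit:
play_rows:
  steps: [0.06,0.008,0,0,0.12,0.016,0,0,0.18,0.024,0,0,0.24,0.032,0,0,0.3,0.04,0,0,0.36,0.048,0,0,0.42,0.056,0,0,0.47,0.062,0.0,0,0.492,0.064,0.03,0,0.492,0.064,0.08,0]

```text
time: 18.4
tool_pos: [0.6046, 0.2406, 0.1214]
tcp_rot: [2.162, 2.279, 0.003]
wrist_force: [0.9, -0.1, -1.0]
width: 0.299
grip_force: 29.8
```

Emit:
play_rows:
  steps: [0,0,0.02,0,0,0,0.028,0,0,0,0.028,0]

```text
time: 18.77
tool_pos: [0.6043, 0.2376, 0.0943]
tcp_rot: [-2.166, -2.275, 0.001]
wrist_force: [-0.0, -1.2, 0.4]
width: 0.305
grip_force: 29.8
```

```bash
python3 - <<'E'
from h import *
print(rel(.6052,.2374,.069));
E
```

```text
([np.float64(-0.0002), np.float64(0.0009), np.float64(0.0253), 0.0], np.float64(0.29), array([0.6043, 0.2376, 0.0943]))
```

Emit:
play_rows:
  steps: [0,0.001,0.01,0,0,0.001,0.02,0,0,0.001,0.026,0,0,0.001,0.026,0]

```text
time: 19.27
tool_pos: [0.6057, 0.2376, 0.0702]
tcp_rot: [2.164, 2.276, -0.001]
wrist_force: [-3.5, -4.5, 9.2]
width: 0.309
grip_force: 30.7
```

Emit:
play_rows:
  steps: [0,0,0,0,0,0,0,0,0,0,0,0]
  jaw: 100

```text
time: 19.65
tool_pos: [0.6051, 0.2382, 0.0678]
tcp_rot: [-2.165, -2.276, 0.001]
wrist_force: [-0.4, -0.5, -0.8]
width: 0.606
grip_force: 0.0
```

Emit:
play_rows:
  steps: [0,0,-0.05,0,0,0,-0.1,0,0,0,-0.133,0,-0.06,-0.007,-0.133,0,-0.12,-0.015,-0.133,0,-0.18,-0.022,-0.133,0,-0.24,-0.03,-0.133,0,-0.3,-0.037,-0.133,0,-0.36,-0.045,-0.133,0,-0.42,-0.052,-0.133,0]

```text
time: 20.9
tool_pos: [0.574, -0.1857, 0.2012]
tcp_rot: [2.165, 2.276, 0.001]
wrist_force: [0.6, 1.3, -0.2]
width: 0.613
grip_force: 0.0
```

Emit:
play_rows:
  steps: [-0.06,-0.007,0,0,-0.118,-0.014,0,0,-0.118,-0.014,0,0]

```text
time: 21.28
tool_pos: [0.5655, -0.3066, 0.2009]
tcp_rot: [2.17, 2.27, -0.001]
wrist_force: [0.9, 0.9, -0.1]
width: 0.61
grip_force: 0.0
```

```bash
python3 - <<'E'
from h import *
V={n:cam(n) for n in("top","scene")}
print(pots(V),cacti(V,.4,.7,-.1,.45))
print(rel(.5655,-.302,.0645));
E
```

```text
[([0.6362, 0.0721], [0.0064, -0.0101]), ([0.6004, 0.2422], [0.007, -0.0082]), ([0.5939, 0.3547], [0.0018, -0.0012]), ([0.4785, 0.3742], [0.0012, -0.0009]), ([0.4754, 0.2538], [0.0009, -0.0012])] [([0.5766, 0.0281], 234515), ([0.6394, 0.0662], 57), ([0.6045, 0.2383], 56)]
([np.float64(0.0006), np.float64(-0.0003), np.float64(0.1362), 0.0], np.float64(-0.58), array([ 0.5659, -0.3027,  0.2007]))
```

Emit:
play_rows:
  steps: [0,0,0.04,0,0,0,0.09,0,0,0,0.13,0,0,0,0.136,0,0,0,0.136,0]

```text
time: 22.0
tool_pos: [0.5669, -0.3015, 0.0659]
tcp_rot: [2.164, 2.278, 0.0]
wrist_force: [0.2, -0.4, -0.7]
width: 0.606
grip_force: 0.0
```

Emit:
play_rows:
  steps: [0,0,0,0,0,0,0,0,0,0,0,0,0,0,0,0]
  jaw: 255

```text
time: 22.5
tool_pos: [0.568, -0.3033, 0.068]
tcp_rot: [2.163, 2.273, 0.002]
wrist_force: [0.4, 0.6, 5.5]
width: 0.307
grip_force: 29.6
```

Emit:
play_rows:
  steps: [0,0,-0.03,0,0,0,-0.08,0,0,0,-0.138,0,0,0,-0.138,0]

```text
time: 23.0
tool_pos: [0.5699, -0.3048, 0.2112]
tcp_rot: [2.156, 2.267, 0.005]
wrist_force: [1.0, 0.5, -0.6]
width: 0.304
grip_force: 29.8
```

```bash
python3 - <<'E'
from h import *
V={n:cam(n) for n in("top","scene")}
print(pots(V)[2:])
print(rel(.4754,.2538,.069));print(rel(.5939,.3547,.069));
cv2.imwrite("pics/z9.png",np.hstack([crop(V["scene"]["pixels"],275,70,110,130,4),crop(V["scene"]["pixels"],170,220,90,130,4)]))
E
```

```text
[([0.5939, 0.3547], [0.0017, -0.0012]), ([0.4785, 0.3742], [0.0011, -0.001]), ([0.4754, 0.2538], [0.0009, -0.0012])]
([np.float64(0.5608), np.float64(-0.0637), np.float64(0.1348), 0.0], np.float64(-0.58), array([ 0.5667, -0.3029,  0.2048]))
([np.float64(0.6556), np.float64(0.0596), np.float64(0.135), 0.0], np.float64(-0.58), array([ 0.5667, -0.3029,  0.2048]))
```

View pics/z9.png

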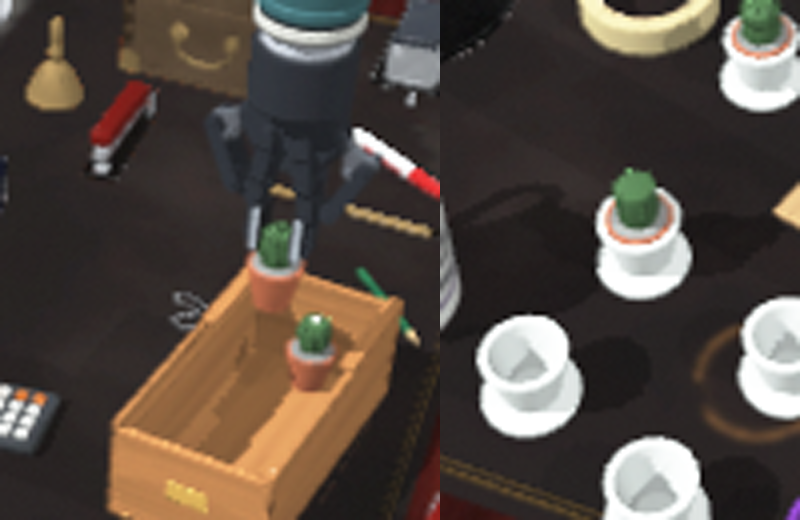

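Two are seated and the third is held. On to the cachepot at (0.475, 0.254).

Emit:
play_rows:
  steps: [0.06,-0.007,0,0,0.12,-0.014,0,0,0.18,-0.021,0,0,0.24,-0.027,0,0,0.3,-0.034,0,0,0.36,-0.041,0,0,0.42,-0.048,0,0,0.48,-0.055,0.0,0,0.54,-0.062,0.0,0,0.561,-0.064,0.02,0]

```text
time: 24.35
tool_pos: [0.4734, 0.2577, 0.1826]
tcp_rot: [-2.161, -2.279, -0.001]
wrist_force: [-0.2, -0.3, -0.4]
width: 0.302
grip_force: 29.8
```

Emit:
play_rows:
  steps: [0,0,0.05,0,0,0,0.08,0,0,0,0.087,0,0,0,0.087,0]

```text
time: 24.85
tool_pos: [0.4734, 0.2541, 0.0953]
tcp_rot: [-2.165, -2.275, 0.004]
wrist_force: [0.5, 1.0, -0.8]
width: 0.306
grip_force: 29.8
```

```bash
python3 - <<'E'
from h import *
V={n:cam(n) for n in("scene",)}
print(rel(.4754,.2538,.069));
E
```

```text
([np.float64(-0.0007), np.float64(0.001), np.float64(0.0275), 0.0], np.float64(0.4), array([0.4744, 0.2545, 0.0965]))
```

Emit:
play_rows:
  steps: [0,0.001,0.01,0,0,0.001,0.02,0,0,0.001,0.027,0,0,0.001,0.027,0]

```text
time: 25.4
tool_pos: [0.4751, 0.2545, 0.0704]
tcp_rot: [-2.165, -2.276, 0.002]
wrist_force: [-6.2, -3.7, 11.7]
width: 0.304
grip_force: 31.9
```

Emit:
play_rows:
  steps: [0,0,0,0,0,0,0,0,0,0,0,0]
  jaw: 100

```text
time: 25.78
tool_pos: [0.4753, 0.2547, 0.069]
tcp_rot: [-2.165, -2.276, 0.0]
wrist_force: [1.4, -0.9, 0.1]
width: 0.607
grip_force: 0.0
```

Emit:
play_rows:
  steps: [0,0,-0.05,0,0,0,-0.1,0,0,0,-0.133,0,-0.06,0.006,-0.133,0,-0.12,0.011,-0.133,0,-0.18,0.017,-0.133,0,-0.24,0.022,-0.133,0,-0.3,0.028,-0.133,0,-0.36,0.034,-0.133,0,-0.42,0.04,-0.133,0]

```text
time: 27.02
tool_pos: [0.5364, -0.1648, 0.2022]
tcp_rot: [2.165, 2.276, 0.001]
wrist_force: [1.4, -0.3, 0.1]
width: 0.606
grip_force: 0.0
```

Emit:
play_rows:
  steps: [-0.06,0.006,0,0,-0.12,0.011,0,0,-0.18,0.017,0,0,-0.238,0.022,0,0,-0.238,0.022,0,0]

```text
time: 27.65
tool_pos: [0.5698, -0.4036, 0.2012]
tcp_rot: [2.17, 2.271, -0.001]
wrist_force: [-0.4, 0.9, 0.0]
width: 0.604
grip_force: 0.0
```

```bash
python3 - <<'E'
from h import *
V={n:cam(n) for n in("top","scene")}
print(pots(V),cacti(V,.4,.7,-.1,.45))
print(rel(.570,-.4005,.0645));
E
```

```text
[([0.6361, 0.072], [0.0064, -0.0102]), ([0.6004, 0.2422], [0.007, -0.008]), ([0.5939, 0.3547], [0.0017, -0.0012]), ([0.4784, 0.3741], [0.0012, -0.001]), ([0.4704, 0.2581], [0.0059, -0.0093])] [([0.5766, 0.0278], 234562), ([0.6394, 0.0664], 58), ([0.6045, 0.2383], 56), ([0.4729, 0.2529], 58)]
([np.float64(-0.0012), np.float64(0.0004), np.float64(0.1368), 0.0], np.float64(-0.7), array([ 0.5697, -0.3996,  0.2013]))
```

Emit:
play_rows:
  steps: [-0.001,0,0.04,0,-0.001,0,0.09,0,-0.001,0,0.13,0,-0.001,0,0.136,0,-0.001,0,0.136,0]

```text
time: 28.38
tool_pos: [0.5705, -0.3984, 0.0666]
tcp_rot: [-2.163, -2.278, -0.001]
wrist_force: [0.4, -0.5, 0.5]
width: 0.607
grip_force: 0.0
```

Emit:
play_rows:
  steps: [0,0,0,0,0,0,0,0,0,0,0,0,0,0,0,0]
  jaw: 255

```text
time: 28.88
tool_pos: [0.5704, -0.4002, 0.0668]
tcp_rot: [2.165, 2.276, 0.001]
wrist_force: [0.2, 2.1, 3.2]
width: 0.307
grip_force: 29.8
```

Emit:
play_rows:
  steps: [0,0,-0.03,0,0,0,-0.08,0,0,0,-0.138,0,0,0,-0.138,0]

```text
time: 29.38
tool_pos: [0.5733, -0.4032, 0.2118]
tcp_rot: [2.157, 2.267, 0.002]
wrist_force: [0.6, -1.0, 0.1]
width: 0.308
grip_force: 29.7
```

```bash
python3 - <<'E'
from h import *
V={n:cam(n) for n in("top","scene")}
print(pots(V)[2:4])
print(rel(.5939,.3547,.069));
cv2.imwrite("pics/z10.png",np.hstack([crop(V["scene"]["pixels"],290,60,110,130,4),crop(V["scene"]["pixels"],170,240,90,130,4)]))
E
```

```text
[([0.5939, 0.3547], [0.0017, -0.0012]), ([0.4785, 0.3742], [0.0012, -0.0009])]
([np.float64(0.7537), np.float64(0.061), np.float64(0.1352), 0.0], np.float64(-0.7), array([ 0.5703, -0.4009,  0.2051]))
```

View pics/z10.png

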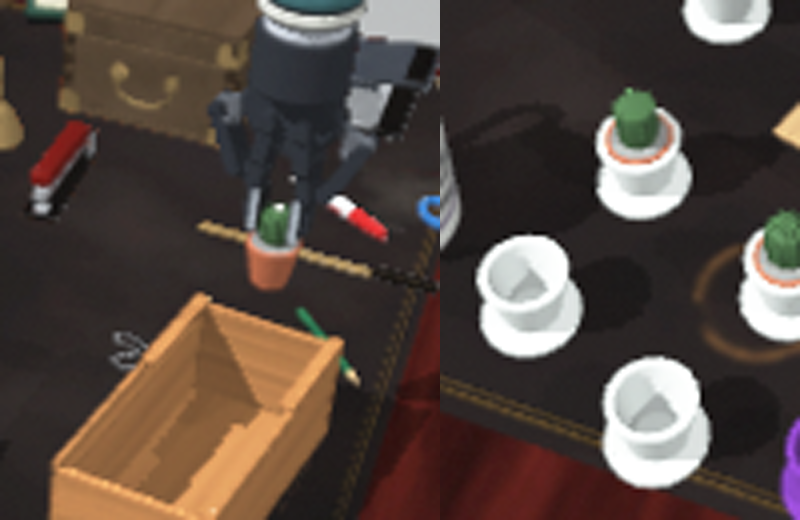

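The case is empty, the fourth cactus is held, and the third is seated. On to the cachepot at (0.594, 0.355).

Emit:
play_rows:
  steps: [0.06,0.005,0,0,0.12,0.01,0,0,0.18,0.015,0,0,0.24,0.02,0,0,0.3,0.024,0,0,0.36,0.029,0,0,0.42,0.034,0,0,0.48,0.039,0.0,0,0.54,0.044,0.0,0,0.6,0.049,0.0,0]

```text
time: 30.72
tool_pos: [0.5873, 0.2026, 0.2012]
tcp_rot: [-2.164, -2.275, 0.007]
wrist_force: [0.2, -0.6, -0.3]
width: 0.304
grip_force: 29.7
```

Emit:
play_rows:
  steps: [0.06,0.005,0,0,0.12,0.01,0,0,0.154,0.012,0,0,0.154,0.012,0.03,0,0.154,0.012,0.08,0,0.154,0.012,0.107,0,0.154,0.012,0.107,0]

```text
time: 31.6
tool_pos: [0.5897, 0.3535, 0.0911]
tcp_rot: [-2.163, -2.274, 0.016]
wrist_force: [0.0, -0.8, -0.8]
width: 0.3
grip_force: 29.8
```

```bash
python3 - <<'E'
from h import *
V={n:cam(n) for n in("scene",)}
print(rel(.5939,.3547,.069));
E
```

```text
([np.float64(0.0002), np.float64(0.0028), np.float64(0.0248), 0.0], np.float64(0.45), array([0.5913, 0.3544, 0.0939]))
```

Emit:
play_rows:
  steps: [0,0.002,0.01,0,0,0.002,0.02,0,0,0.002,0.025,0,0,0.002,0.025,0]

```text
time: 32.15
tool_pos: [0.595, 0.3555, 0.0717]
tcp_rot: [-2.165, -2.276, 0.002]
wrist_force: [-0.2, -0.7, -0.3]
width: 0.3
grip_force: 29.8
```

Emit:
play_rows:
  steps: [0,0,0,0,0,0,0,0,0,0,0,0]
  jaw: 100

```text
time: 32.52
tool_pos: [0.5959, 0.3561, 0.0729]
tcp_rot: [2.165, 2.276, 0.002]
wrist_force: [0.1, 0.4, -0.7]
width: 0.606
grip_force: 0.0
```

Emit:
play_rows:
  steps: [0,0,-0.05,0,0,0,-0.1,0,0,0,-0.133,0,-0.06,0.0,-0.133,0,-0.12,0,-0.133,0,-0.18,0,-0.133,0,-0.24,0,-0.133,0,-0.3,0,-0.133,0,-0.36,0,-0.133,0,-0.42,0,-0.133,0]

```text
time: 33.78
tool_pos: [0.6165, -0.0656, 0.2059]
tcp_rot: [2.164, 2.275, 0.001]
wrist_force: [1.0, -0.4, -0.1]
width: 0.612
grip_force: 0.0
```

Emit:
play_rows:
  steps: [-0.06,0,0,0,-0.12,0,0,0,-0.18,0,0,0,-0.18,0,0,0]

```text
time: 34.28
tool_pos: [0.6252, -0.2482, 0.2055]
tcp_rot: [2.17, 2.269, -0.001]
wrist_force: [-0.0, 1.0, -0.2]
width: 0.607
grip_force: 0.0
```

```bash
python3 - <<'E'
from h import *
V={n:cam(n) for n in("top","scene")}
print(pots(V),cacti(V,.4,.7,-.1,.45))
d=np.zeros((600,800,3),np.uint8)
d[:,:500]=crop(V["scene"]["pixels"],170,210,125,150,4);d[:444,500:]=crop(V["top"]["pixels"],150,170,150,222,2)
cv2.imwrite("pics/z11.png",d)
E
```

```text
[([0.6497, 0.0959], [0.0062, -0.0088]), ([0.6004, 0.2422], [0.0069, -0.0078]), ([0.5908, 0.3569], [0.0067, -0.0057]), ([0.4785, 0.3741], [0.0011, -0.0011]), ([0.4704, 0.2582], [0.0059, -0.0092])] [([0.5766, 0.0278], 234480), ([0.6528, 0.0905], 56), ([0.6045, 0.2383], 56), ([0.5939, 0.3528], 54), ([0.473, 0.253], 60)]
```

View pics/z11.png

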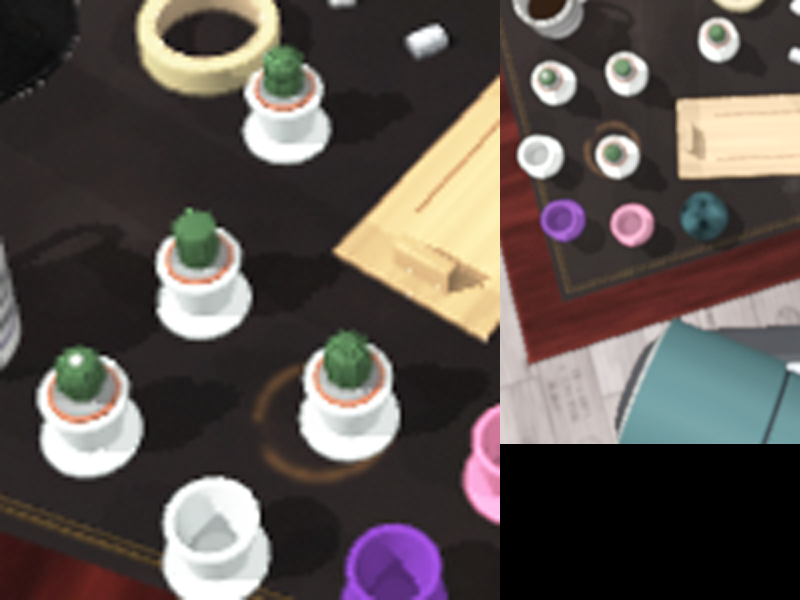

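All four are seated upright. The first cachepot was knocked aside (now about (0.653, 0.091)) with its cactus still in it. I'll check seating depth numerically.

```bash
python3 - <<'E'
from h import *
c=cam("scene");im=c["pixels"].astype(int);b,g,r=[im[...,i] for i in range(3)]
G=((g>r+6)&(g>b+6));W=(im.min(2)>105)&(im.max(2)-im.min(2)<40)
for x,y in[(.6532,.0895),(.605,.2374),(.5939,.3547),(.4754,.2538)]:
    u,v=proj(c,[x,y,.06])[0]; yy,xx=np.mgrid[:420,:560]; near=(abs(xx-u)<17)&(abs(yy-v)<30)
    f=(G*1.)[:, :]*near
    gr=np.nonzero(f.sum(1)>1)[0]; 
    wr=np.nonzero((W&near).sum(1)>3)[0]; wc=np.nonzero((W&near).sum(0)>3)[0]
    mt=hullmask(c,[np.r_[ring(x,y,.012,.044),ring(x,y,.0135,.06),ring(x,y,.009,.078)]]);mr=np.nonzero(mt.sum(1)>1)[0]
    ms=hullmask(c,[np.r_[ring(x,y,.03,0),ring(x,y,.03,.006)]]);sr=np.nonzero(ms.sum(1)>3)[0]
    s=np.linalg.norm(proj(c,[x,y,.08])-proj(c,[x,y,.03]))/50
    gc=np.nonzero(f.sum(0)>1)[0].mean()
    print("green top",gr[0],"pred",mr[0],"white bottom",wr[-1],"pred",sr[-1],"col green",gc,"white",wc.mean(),"px/mm",round(s,2))
E
```

```text
green top 221 pred 220 white bottom 250 pred 249 col green 240.5 white 244.5 px/mm 0.25
green top 262 pred 262 white bottom 294 pred 293 col green 218.5 white 222.0 px/mm 0.25
green top 296 pred 296 white bottom 329 pred 328 col green 189.5 white 190.72413793103448 px/mm 0.25
green top 292 pred 291 white bottom 324 pred 323 col green 257.0 white 257.0 px/mm 0.25
```

```bash
python3 - <<'E'
from h import *
print(rel(.6545,.0893,.105));print(rel(.5945,.355,.105))
E
```

```text
([np.float64(0.3304), np.float64(0.0457), np.float64(0.1004), 0.0], np.float64(-0.46), array([ 0.6253, -0.2431,  0.2052]))
([np.float64(0.5988), np.float64(-0.0011), np.float64(0.1006), 0.0], np.float64(-0.46), array([ 0.6253, -0.2431,  0.2052]))
```

Emit:
play_rows:
  steps: [0.06,0.008,0,0,0.12,0.016,0,0,0.18,0.024,0,0,0.24,0.033,0,0,0.3,0.041,0,0,0.33,0.046,0,0,0.33,0.046,0.04,0,0.33,0.046,0.08,0,0.33,0.046,0.1,0,0.33,0.046,0.1,0]
  jaw: 255

```text
time: 35.67
tool_pos: [0.653, 0.0893, 0.1035]
tcp_rot: [-2.162, -2.276, 0.005]
wrist_force: [0.5, -0.7, -0.7]
width: -0.001
grip_force: 0.0
```

Emit:
play_rows:
  steps: [0,0,0.004,0,0,0,0.008,0,0,0,0.009,0,0,0,0.009,0]

```text
time: 36.17
tool_pos: [0.6551, 0.0883, 0.0967]
tcp_rot: [2.165, 2.276, 0.001]
wrist_force: [-0.5, 0.4, -0.1]
width: -0.003
grip_force: 0.0
```

Emit:
play_rows:
  steps: [0,0,0.001,0,0,0,0.002,0,0,0,0.003,0,0,0,0.003,0]

```text
time: 36.67
tool_pos: [0.6553, 0.0884, 0.0949]
tcp_rot: [2.165, 2.276, 0.001]
wrist_force: [-1.7, -1.1, 6.0]
width: -0.001
grip_force: 3.7
```

Contact at tip height 78 mm, exactly the home height. Checking the last cactus the same way.

Emit:
play_rows:
  steps: [0,0,-0.05,0,0,0,-0.08,0,0.06,-0.011,-0.08,0,0.12,-0.021,-0.08,0,0.18,-0.032,-0.08,0,0.24,-0.042,-0.08,0,0.27,-0.047,-0.08,0,0.27,-0.047,-0.05,0,0.27,-0.047,-0.01,0,0.27,-0.047,-0.01,0]

```text
time: 37.92
tool_pos: [0.5911, 0.3542, 0.0987]
tcp_rot: [-2.163, -2.275, 0.014]
wrist_force: [-0.1, -0.3, 0.9]
width: 0.002
grip_force: 0.0
```

Emit:
play_rows:
  steps: [0,0,0.005,0,0,0,0.008,0,0,0,0.01,0,0,0,0.01,0]

```text
time: 38.42
tool_pos: [0.5954, 0.3561, 0.0949]
tcp_rot: [2.165, 2.276, 0.004]
wrist_force: [0.4, 0.8, 3.4]
width: -0.001
grip_force: 1.7
```

Home as well. Retreating, with a final look.

Emit:
play_rows:
  steps: [0,0,-0.05,0,0,0,-0.1,0,0,0,-0.12,0,-0.06,0,-0.12,0,-0.12,0,-0.12,0,-0.18,0,-0.12,0,-0.24,0,-0.12,0,-0.3,0,-0.12,0,-0.36,0,-0.12,0,-0.42,0,-0.12,0]

```text
time: 39.67
tool_pos: [0.6146, -0.0656, 0.2123]
tcp_rot: [-2.164, -2.276, 0.001]
wrist_force: [0.9, 0.2, -0.1]
width: 0.0
grip_force: 0.0
```

Emit:
play_rows:
  steps: [-0.06,0,0,0,-0.12,0,0,0,-0.12,0,0,0,-0.12,0,0,0]

```text
time: 40.17
tool_pos: [0.6207, -0.1835, 0.2122]
tcp_rot: [-2.165, -2.274, 0.0]
wrist_force: [0.3, 0.3, 0.1]
width: 0.003
grip_force: 0.0
```

```bash
python3 - <<'E'
from h import *
V={n:cam(n) for n in("top","scene")}
print(cacti(V,.4,.7,-.1,.45))
cv2.imwrite("pics/z12.png",np.hstack([V["top"]["pixels"][:,130:530],V["scene"]["pixels"][:,100:500]]))
E
```

```text
[([0.5767, 0.0277], 234560), ([0.6529, 0.0904], 55), ([0.6045, 0.238], 57), ([0.5936, 0.3525], 56), ([0.4729, 0.2529], 58)]
```

View pics/z12.png

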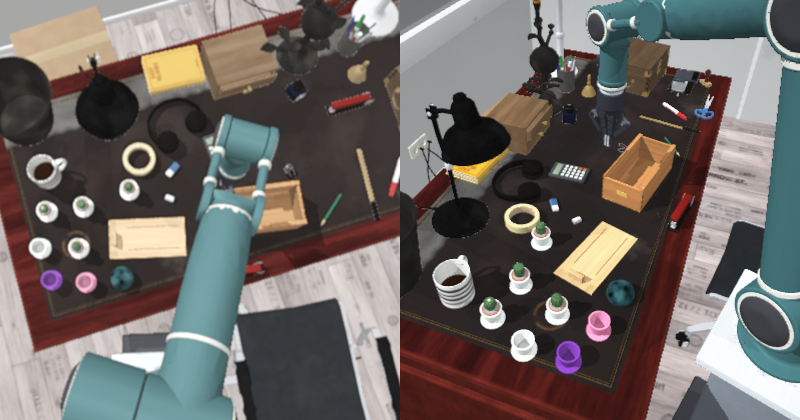

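The case is empty, the lid is flat, and four cacti stand upright in their cachepots; the other things are undisturbed.

```bash
python3 -c "
from workcell import bot
print(bot.finish_job())"
```

```text
the job is handed in; nothing more can be done
None
```

The job is handed in: the lid is off and flat on the desk, and all four cacti found in the case stand upright in white cachepots of their own, with the fifth cachepot left empty. One filled cachepot was knocked about 3 cm aside during the run, and its cactus stayed seated.

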